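Clamp a handle blank in the filing jig

TASK

Get the pale wooden blank ready for filing: push it with the fingertips along its channel until it rests fully home against the end stop, then push the red clamp handle over past its dead point until it snaps into lock and the bumper holds the blank down. Only push: do not pick the blank up, leave the spare dark blank, the glue bottle and the tape measure where they are, and finish with the hand clear of everything.

Things in the scene. Friction and masses are not known exactly. Their poses are not given: they have to be found in the camera images.
- jig: Grey filing jig fixed to the bench. Origin on the bench (z = 0) under the channel's centre line; x runs along the channel to the end stop, y towards the clamp, z up. Board 240 x 190 x 18 mm (x -130..110, y -60..130). Channel between two dark strips 10 mm high, 44 mm apart (x -80..60). Steel clamp bracket x 10..60, y 44..103, top at z 86; only the handle rises above z 140.
- stop_face (a point): Centre of the end stop's face that the blank must touch: (60, 0, 33) mm in the jig's frame. The stop is a dark wooden block 72 mm wide across the channel, rising 30 mm above the board (its top at z = 48 mm).
- blank_centre (a point): Centre of the loose pale wooden blank with a dark stripe, 120 (along the channel) x 36 x 28 mm high, about 60 to 130 g. It lies in the channel on the board, centre at z = 32 mm, top at z = 46, and starts 15 to 40 mm short of the stop. Home: far end on the stop, centre at x = 0 of the jig, near end at x = -60. It slides easily, under 2 N.
- handle (a joint): Clamp handle (rad): 0 open, leaning 0.8 rad to the jig's +y; 0.8 upright, the dead point; 1.0 locked, 0.2 rad past upright. Hinge line parallel to the jig's x through (35, 66, 80) mm. A spring drives it away from the dead point: let go before, it returns to open; after, it snaps to locked by itself. Up to 10 N on the ball towards -y moves it, less near upright.
- handle_hinge (a point): Point on the handle's hinge line, (35, 66, 80) mm in the jig's frame.
- handle_ball (a point): Centre of the red ball, 24 mm across, at the end of the red handle (16 mm thick), 100 mm from its hinge. In the jig's frame at (35, 138, 150) mm open, (35, 66, 180) upright, (35, 46, 178) locked. Push its outer (+y) side with the outside of shut fingers.
- bumper: Black rubber foot, 18 mm across, on a sprung stem (0.8 N/mm) at the end of the steel hold-down arm, which the handle brings down. Raised when open, over x = 35 mm of the jig; when locked it presses on the blank's top with about 3 N. Origin in the arm, 34 mm above the foot.
- spare_centre (a point): Centre of the spare blank of dark wood with a pale stripe, 120 x 36 x 28 mm, lying on the bench beside the jig. Leave it alone.
- glue: Yellow glue bottle with orange cap, 52 mm in diameter, 110 mm high, standing on the bench; origin at the centre of its underside. Leave it alone.
- tape: Yellow tape measure, 62 x 34 x 58 mm high, standing on the bench; origin at the centre of its underside. Leave it alone.
Mind the look-alikes: they are no part of the job. Leave any green or turquoise look-alike of the part that bears blank_centre alone.

How it is judged:
By the outcome, as a careful person would: the job done as asked, in the order asked, and still so for the second after the job is handed in, with the robot touching nothing.
It also fails if it takes over 45 s, if anything falls off the work surface, if the arm or the gripper's body presses on something with over 40 N, if the wrist force passes 120 N, or if a joint passes its speed limit or range.

ROBOT

A 7-joint arm with a two-finger parallel gripper is mounted at the origin on the work surface. World frame = base frame: x ahead of the robot, y to its left, z up, the work surface at z = 0. Lengths are in m, angles in degrees, forces in N, time in s.
With the tool pointing down it reaches from about 0.425 to 0.825 m from the base axis. Payload 3.6 kg.
Tool frame: the origin (TCP) lies midway between the tips of the shut fingers; the grasp point (between the pads) lies 19 mm behind it; z points along the fingers, y is the line along which they close (so a half turn about z gives the same grasp; the last joint's range is limited). The gripper opens to 85 mm and grips with 20 to 120 N. Pads are 22 mm wide; open, the fingers measure 114 mm over their backs; the gripper's body (76 mm by 85 mm) begins 54 mm behind the grasp point. The pads swing forward as they close: fully open they stand 13 mm farther back than shut.
Start: joints at [73.195, 35.231, -0.722, 81.555, 0.464, 63.22, -2.315], TCP at [0.171, -0.627, 0.203] pointing down, gripper open.
Joint ranges: [-178.69, 178.69], [-17.37, 117.87], [-77.05, 75.6], [15.02, 138.74], [-78.02, 258.01], [0.78, 113.62], [-162.83, 162.83]. Speed limits (degrees/s): [159.86, 159.86, 180, 180, 180, 180, 180].

INTERFACE

Orientations are given as [roll, pitch, yaw] about the fixed x, y, z axes, in that order (R = Rz(yaw) Ry(pitch) Rx(roll)).
In Python, from workcell import status, viewer, r gives the robot as it stands.
- The arm moves only by the tool arm_command, never from a script. Its argument "targets" is a list of rows, each a list of 2 entries, a list of its own where there are three numbers: the shift along the tool's x, y, z in mm, then the turn about the tool's z in degrees. In form: [[[tx, ty, tz], roll], ...]. A call has 1 to 20 rows; each row is the pose to reach, as a shift and turn from the pose commanded when the call began, along the tool's axes at that moment; what a row does not reach only later rows make up. A row lasts 1/10 s, in which the tool goes at most 50 mm and 8.59 degrees, less where a joint would pass 70% of its speed; a pose out of reach is approached as far as the arm can. A call with a gripper value outside its range is refused whole. "hand" is the finger opening in mm, from 0 to 85.4, set as the call begins (left out, the last holds). The fingers move at their own pace and stop on an object; "grip_force" is the grip in N (left out, the last holds). Time passes only in rows, so rows that repeat a pose let the fingers close. It gives the time, the measured TCP pose, the force, the opening and the grip force at its end, in the units of the state.
- status.observe(): the state, without advancing time (a new reading comes with each control period).
- viewer.read_camera(name): name is "side" or "top" or "wrist"; returns a dict with "image" (384x512x3 uint8, blue, green, red), "mtx" (3x3 intrinsics, pixels), "distortion" ([k1, k2, p1, p2, k3] as OpenCV has them; the pictures are not rectified), "rvec" (rotation vector, rad) and "tvec" (3), from world to camera coordinates, as OpenCV has them; the wrist camera has in their place "hand_eye" (4x4, takes a point from camera to tool coordinates, whose origin is the TCP and whose axes are the flange's). Camera axes: x right, y down, z forward; pixel columns grow to the right and rows downward; lengths in m; the calibration is good to about 2 mm. A picture is of the moment at which its call begins: read the wrist's pose just before it. There is no depth.
- r.hand_in(): hands the job in; it is judged then, once.
The state is a dict: "t": time; "joint_pos": joint angles; "dq": joint speeds; "effort": joint torques, N m; "eef_pos": TCP position; "ee_rot": TCP orientation; "force": force on the tool from outside, world axes, zero at the start; "ft_torque": the same for the moment, N m; "width": opening from 0.0 (shut) to 1.0 (fully open); "grip_force": force on a finger pad.
Only numpy, scipy, OpenCV 4.12 (cv2) and the standard library are available. Lean on these libraries where they do the work, as an engineer would, in place of code of your own. Each camera call takes 0.05 s, during which the arm holds its last target. There are 200 camera calls.

## Working session

There is one attempt and no reset: what is moved stays moved. The work goes in short steps, Python scripts to look and compute and a tool call to move; the robot and the scene stay as the last step left them, time stands still between calls to the robot, and variables do not carry over. Pictures are saved under pics/ and viewed, at most 10 in all, crops included, and the job is handed in when it is done.

Besides the shell and the picture viewer there is one more tool, called after "Request:" in YAML: its name, and indented under it one key for each argument. arm_command: Moves the arm, as the interface text tells. Its arguments: {"type":"object","properties":{"targets":{"type":"array"},"hand":{"type":"number"},"grip_force":{"type":"number"}},"required":["targets"]}

```bash
mkdir -p pics; ls
python3 - <<'E'
from workcell import status, viewer, r
import cv2,json,numpy as np
for n in ("side","top"):
    c=viewer.read_camera(n); cv2.imwrite(f"pics/{n}0.png",c["image"])
    print(n,c["mtx"],c["distortion"],c["rvec"],c["tvec"])
    np.savez(f"{n}0.npz",**{k:np.array(v) for k,v in c.items() if v is not None})
s=status.observe();print(s["t"],s["eef_pos"],s["ee_rot"],s["force"],s["width"])
E
```

```text
pics
side [[434.91329845   0.         254.67201179]
 [  0.         434.91329845 186.80220361]
 [  0.           0.           1.        ]] [0.00976907 0.         0.         0.         0.        ] [ 2.32563451 -0.26277161  0.13621158] [-0.57676524  0.16157471  1.12368301]
top [[417.84963084   0.         256.67272779]
 [  0.         417.84963084 197.91645271]
 [  0.           0.           1.        ]] [-0.02538549  0.          0.          0.          0.        ] [ 2.14549205 -2.14944059  0.16147448] [-0.04339885  0.60372594  1.12998316]
0.1 [ 0.17120805 -0.62625806  0.20244166] [-1.79864765e+02  5.01975276e-04  1.52947950e+01] [-0.64372861  0.20820052 -0.36860444] 1.0028681132355668
```

View pics/side0.png

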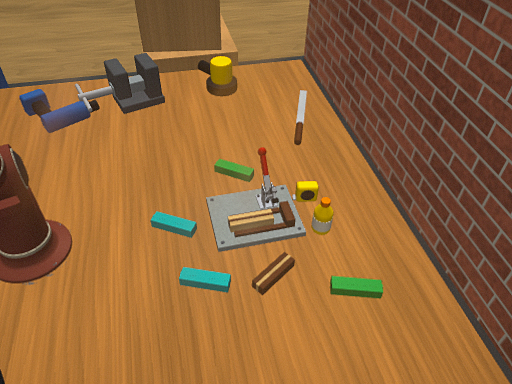

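View pics/top0.png

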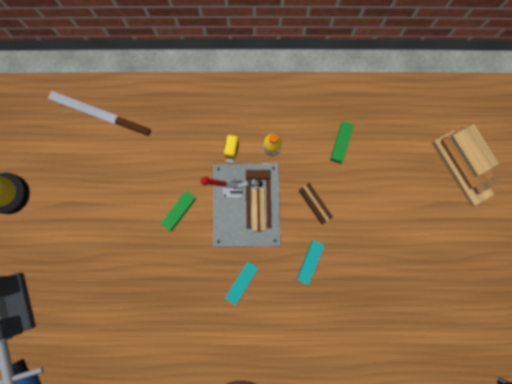

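The top view shows the jig at (247,205), with the pale blank at (258,208) in the channel, the stop at its upper end and the red ball at (206,181). Candidates for the blank:
- pale blank, top (258,208), the one wanted
- dark spare, (315,203)
- green pieces, (178,211) and (342,142)
- turquoise pieces, (241,283) and (311,262)
- pale wooden box on the right, (467,163)

I'll check the choice in a close crop.

Run:
```python
import cv2
t=cv2.imread("pics/top0.png")[150:260,190:340]; s=cv2.imread("pics/side0.png")[140:255,195:345]
cv2.imwrite("pics/tc.png",cv2.resize(t,None,fx=5.333,fy=5.333,interpolation=cv2.INTER_CUBIC))
cv2.imwrite("pics/sc.png",cv2.resize(s,None,fx=5.2,fy=5.2,interpolation=cv2.INTER_CUBIC)[:598])
```

```text
(no output)
```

View pics/tc.png

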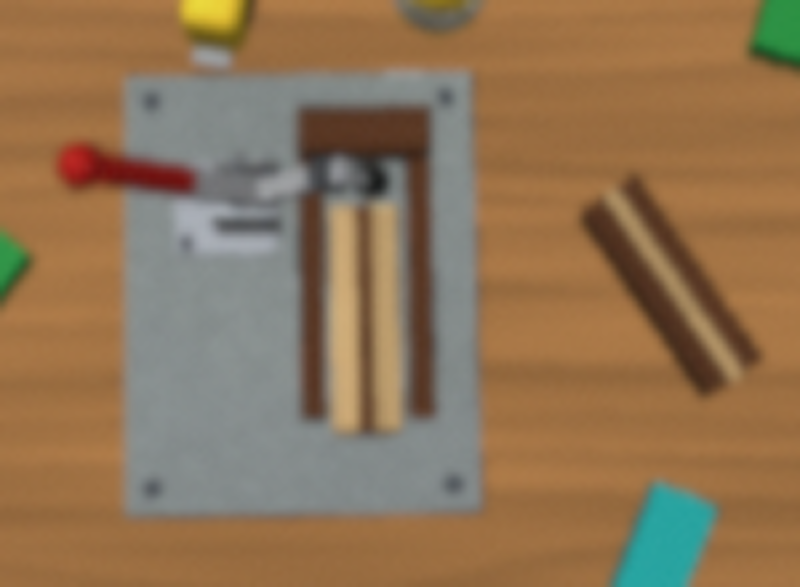

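View pics/sc.png

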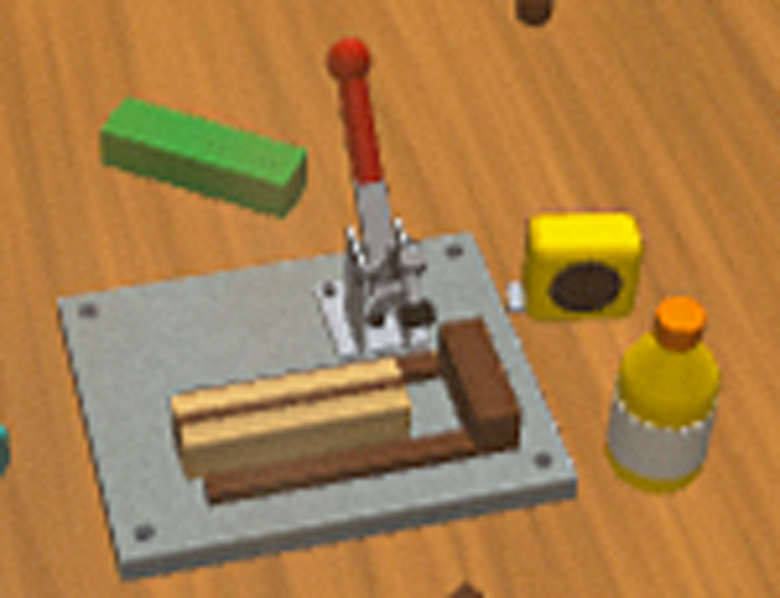

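The crops show the pale, dark-striped blank in the channel. In the top crop its near end is at v≈432 and its far end at v≈203. Next I fit the jig pose and the blank's offset.

```bash
cat > fit.py <<'E'
import cv2,numpy as np
from scipy.optimize import least_squares
C={n:np.load(f"{n}0.npz") for n in ("side","top")}
B=np.array([[110,130,18],[110,-60,18],[-130,-60,18],[-130,130,18],[35,138,150]],float)
px={"top":np.array([[126,76],[470,72],[480,512],[126,515],[79,164],[332,432],[402,431],[330,203],[397,203]],float),
"side":np.array([[470,235],[575,485],[122,565],[60,298],[349,59],[172,398],[183,440],[393,360],[410,402]],float)}
px["top"]=(px["top"]+.5)/5.3333-.5+[190,150]; px["side"]=(px["side"]+.5)/5.2-.5+[195,140]
def W(p,P):
    c,s=np.cos(p[2]),np.sin(p[2]); P=P/1000
    return np.c_[p[0]+c*P[:,0]-s*P[:,1],p[1]+s*P[:,0]+c*P[:,1],P[:,2]]
def res(p):
    b=p[3]*1000
    P=np.r_[B,[[b-60,18,46],[b-60,-18,46],[b+60,18,46],[b+60,-18,46]]]
    return np.concatenate([(cv2.projectPoints(W(p,P),C[n]["rvec"],C[n]["tvec"],C[n]["mtx"],C[n]["distortion"])[0][:,0]-px[n]).ravel() for n in C])
if __name__=="__main__":
    f=least_squares(res,[.6,0,0,-.03],loss="soft_l1"); p=f.x
    print(p[:2],np.degrees(p[2]),p[3]); print(res(p).reshape(2,-1,2).round(1))
    np.save("p.npy",p)
    print(W(p,np.array([[-60+p[3]*1000,0,46],[-60,0,40],[35,138,150],[35,66,180],[35,46,178.]])))
E
python3 fit.py
```

```text
[ 0.59873207 -0.04916219] 0.6175293273109029 -0.02818837194419829
[[[ 0.9 -1.7]
  [ 1.4 -2.2]
  [-0.1 -1.4]
  [-0.2 -1.1]
  [ 0.4 -0.6]
  [ 0.  -1.2]
  [ 0.6  0.6]
  [ 0.8 -1.3]
  [ 1.2  0.2]]

 [[-0.2  0.2]
  [ 0.6  0.2]
  [ 0.5  0.6]
  [-0.3  0.9]
  [ 0.4  0.7]
  [ 0.4  0.5]
  [ 0.3  0.5]
  [ 0.3  0.8]
  [ 0.5  0.6]]]
[[ 0.51054882 -0.05011266  0.046     ]
 [ 0.53873555 -0.04980885  0.04      ]
 [ 0.63224271  0.08920701  0.15      ]
 [ 0.6330187   0.0172112   0.18      ]
 [ 0.63323426 -0.00278764  0.178     ]]
```

Request:
arm_command:
  targets:
    - [[15, -16, 0], 1]
    - [[38, -40, 0], 2]
    - [[66, -69, 0], 3]
    - [[95, -99, 0], 4]
    - [[124, -129, 0], 5]
    - [[153, -159, 0], 6]
    - [[182, -190, 0], 7]
    - [[211, -220, 0], 8]
    - [[240, -250, 0], 9]
    - [[269, -280, 0], 10]
    - [[298, -311, 0], 11]
    - [[327, -341, 0], 12]
    - [[356, -371, 0], 13]
    - [[385, -401, 0], 14]
    - [[412, -430, 0], 14.7]
    - [[435, -453, 0], 14.7]
    - [[448, -467, 0], 14.7]
    - [[453.5, -473.5, 0], 14.7]
    - [[453.5, -473.5, 0], 14.7]
    - [[453.5, -473.5, 0], 14.7]
  hand: 0

```text
t: 2.1
eef_pos: [0.4832, -0.0521, 0.2033]
ee_rot: [180.0, 0.1, 0.5]
force: [-0.0, 0.1, -0.4]
width: -0.0
grip_force: 0.0
```

Run:
```python
from workcell import status, viewer, r
import cv2,numpy as np
from scipy.spatial.transform import Rotation as Ro
from fit import W
s=status.observe(); c=viewer.read_camera("wrist"); np.savez("w.npz",**{k:np.array(v) for k,v in c.items() if v is not None})
T=np.eye(4);T[:3,:3]=Ro.from_euler("xyz",s["ee_rot"],degrees=True).as_matrix();T[:3,3]=s["eef_pos"]
M=np.linalg.inv(T@np.array(c["hand_eye"])); p=np.load("p.npy"); b=p[3]*1000
P=np.array([[b-60,18,46],[b-60,-18,46],[b+60,18,46],[b+60,-18,46],[60,22,48],[60,-22,48],[-80,22,28],[-80,-22,28],[-130,130,18],[-130,-60,18],[35,138,150]],float)
q=cv2.projectPoints(W(p,P),cv2.Rodrigues(M[:3,:3])[0],M[:3,3],c["mtx"],np.array(c["distortion"]))[0][:,0]
print(q.round(1)); im=np.array(c["image"]).copy()
im=cv2.resize(im,(768,576),interpolation=cv2.INTER_CUBIC)
for u in q: cv2.circle(im,tuple(int(v*1.5) for v in u),4,(255,0,255),1)
cv2.imwrite("pics/w1.png",im)
```

```text
[[238.7 143.2]
 [271.5 143.1]
 [236.7  23.3]
 [272.8  23.2]
 [232.   -8.4]
 [277.3  -8.5]
 [236.  133.9]
 [274.4 133.8]
 [149.8 174.5]
 [304.3 174.2]
 [ 51.4 -14.3]]
```

View pics/w1.png

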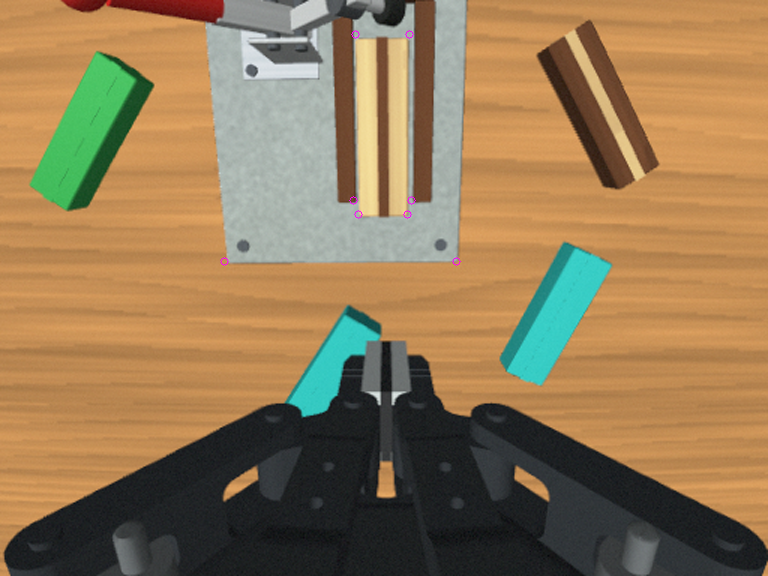

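The overlay matches to about 1–2 mm. The pale blank's near end is at (383,215), and nothing lies under the fingers at the descent point. Lowering behind the blank now.

Request:
arm_command:
  targets:
    - [[0, -2, 10], 0]
    - [[0, -2, 30], 0]
    - [[0, -2, 55], 0]
    - [[0, -2, 80], 0]
    - [[0, -2, 105], 0]
    - [[0, -2, 130], 0]
    - [[0, -2, 148], 0]
    - [[0, -2, 160], 0]
    - [[0, -2, 167], 0]
    - [[0, -2, 169], 0]
    - [[0, -2, 169], 0]
    - [[0, -2, 169], 0]

```text
t: 3.35
eef_pos: [0.4844, -0.0488, 0.0351]
ee_rot: [180.0, -0.1, 0.6]
force: [-0.0, 0.2, -0.1]
width: -0.005
grip_force: 0.0
```

Request:
arm_command:
  targets:
    - [[3, 1, 0], 0]
    - [[7, 1, 0], 0]
    - [[11, 1, 0], 0]
    - [[15, 1, 0], 0]
    - [[19, 1, 0], 0]
    - [[23, 1, 0], 0]
    - [[27, 1, 0], 0]
    - [[30, 1, 0], 0]
    - [[33, 1, 0], 0]
    - [[35, 1, 0], 0]
    - [[36, 1, 0], 0]
    - [[37, 1, 0], 0]
    - [[37, 1, 0], 0]

```text
t: 4.65
eef_pos: [0.521, -0.0492, 0.0345]
ee_rot: [-180.0, -0.0, 0.6]
force: [-0.2, 0.5, -0.2]
width: -0.001
grip_force: 0.0
```

Request:
arm_command:
  targets:
    - [[1, 0, 0], 0]
    - [[2, 0, 0], 0]
    - [[3, 0, 0], 0]
    - [[4, 0, 0], 0]
    - [[4, 0, 0], 0]

```text
t: 5.15
eef_pos: [0.5252, -0.0492, 0.0346]
ee_rot: [-180.0, -0.0, 0.6]
force: [0.3, -0.5, 0.4]
width: -0.002
grip_force: 0.0
```

Request:
arm_command:
  targets:
    - [[1, 0, 0], 0]
    - [[2, 0, 0], 0]
    - [[3, 0, 0], 0]
    - [[3, 0, 0], 0]

```text
t: 5.55
eef_pos: [0.5282, -0.0492, 0.0346]
ee_rot: [-180.0, -0.0, 0.6]
force: [-0.3, 0.1, -0.3]
width: -0.002
grip_force: 0.0
```

Run:
```python
from workcell import status, viewer, r
import cv2,numpy as np
print(status.observe()["force"])
c=viewer.read_camera("side"); im=np.array(c["image"])[170:250,215:320]
cv2.imwrite("pics/s2.png",cv2.resize(im,None,fx=7,fy=7,interpolation=cv2.INTER_CUBIC))
```

```text
[-0.29398106  0.09755674 -0.2966729 ]
```

View pics/s2.png

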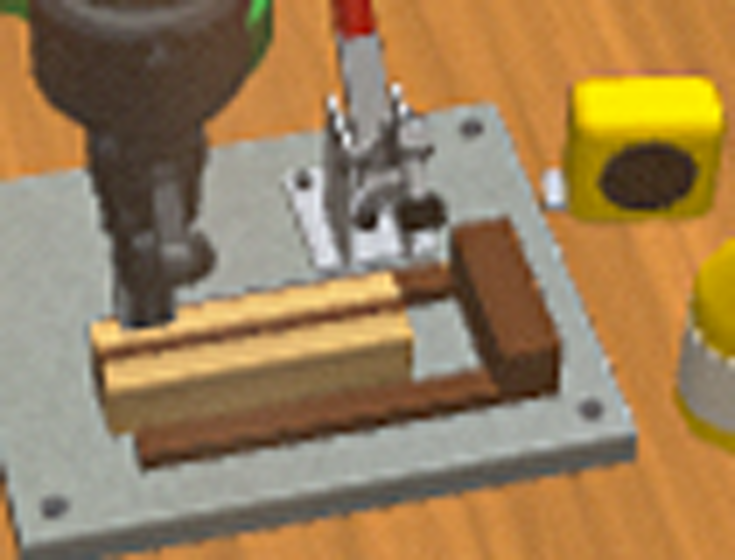

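The fingers appear over the blank's top at (145,325), and the blank hasn't moved: the gap to the stop is still there. I'll check where the tip really is.

Run:
```python
from workcell import status, viewer, r
import cv2,numpy as np
s=status.observe(); print(s["t"],s["eef_pos"],s["ee_rot"],s["force"],s["joint_pos"])
e=np.array(s["eef_pos"])
for n in("side","top"):
    c=viewer.read_camera(n)
    f=lambda P:cv2.projectPoints(np.array(P),c["rvec"],c["tvec"],c["mtx"],c["distortion"])[0][:,0]
    q=f([e,e+[0,0,.012],e+[0,0,.05],e+[0,0,.1]]); print(n,q.round(1), ((q-[215,170]+.5)*7-.5).round(0).tolist())
    im=np.array(c["image"])
    if n=="side": a=im[165:245,215:320]
    else: b=im[150:230,205:310]
cv2.imwrite("pics/s3.png",cv2.resize(np.hstack([a,b]),None,fx=3.8,fy=5,interpolation=cv2.INTER_CUBIC))
c=viewer.read_camera("wrist");cv2.imwrite("pics/w3.png",np.array(c["image"]))
```

```text
5.6 [ 0.52805849 -0.04918148  0.03451629] [-1.79997675e+02 -3.54547214e-03  5.89774804e-01] [-0.06912933 -0.02334041  1.18176806] [  5.58106441  38.18857719  -3.99761764 111.0688445    4.81015608
  30.89595848 -91.10316706]
side [[235.5 221.4]
 [235.5 218.4]
 [235.3 208.5]
 [235.  194.8]] [[147.0, 363.0], [146.0, 342.0], [145.0, 273.0], [143.0, 177.0]]
top [[258.4 225.1]
 [258.4 224.7]
 [258.5 223.5]
 [258.7 221.9]] [[307.0, 388.0], [307.0, 386.0], [308.0, 378.0], [309.0, 366.0]]
```

View pics/w3.png

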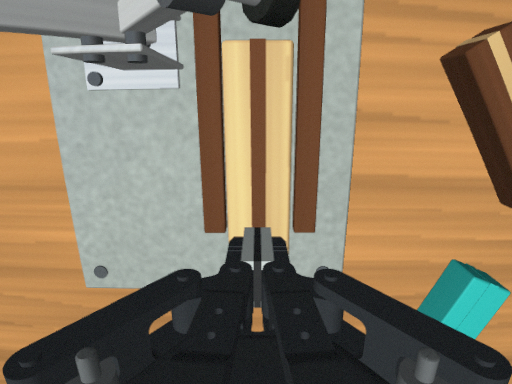

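Run:
```python
from workcell import status
import cv2,numpy as np
from scipy.spatial.transform import Rotation as Ro
from fit import W
c=np.load("w.npz"); s=status.observe(); p=np.load("p.npy"); b=p[3]*1000
T=np.eye(4);T[:3,:3]=Ro.from_euler("xyz",s["ee_rot"],degrees=True).as_matrix();T[:3,3]=s["eef_pos"]
H=c["hand_eye"]; print(H.round(4))
pr=lambda M,P:cv2.projectPoints(np.array(P,float),cv2.Rodrigues(M[:3,:3])[0],M[:3,3],c["mtx"],c["distortion"])[0][:,0].round(1).tolist()
print("tool pts",pr(np.linalg.inv(H),[[0,0,0],[.011,0,0],[0,0,-.019],[.011,0,-.019],[0.011,.01,0],[.011,0,-.03]]))
P=np.array([[b-60,18,46],[b-60,-18,46],[b+60,18,46],[b+60,-18,46],[-80,22,28],[-80,22+12,28],[-130,-60,18]],float)
print("scene",pr(np.linalg.inv(T@H),W(p,P)))
for dz in(-.01,0.01,.02):
    T2=T.copy();T2[2,3]+=dz; print(dz,pr(np.linalg.inv(T2@H),W(p,P)))
```

```text
[[ 8.000e-04 -9.594e-01 -2.820e-01  7.160e-02]
 [ 1.000e+00  9.000e-04 -2.000e-04  3.000e-04]
 [ 4.000e-04 -2.820e-01  9.594e-01 -1.700e-01]
 [ 0.000e+00  0.000e+00  0.000e+00  1.000e+00]]
tool pts [[256.5, 222.6], [256.5, 205.7], [256.5, 236.0], [256.5, 217.5], [273.1, 205.7], [256.4, 225.6]]
scene [[227.6, 257.1], [288.0, 257.1], [221.2, 36.2], [294.9, 36.2], [223.6, 231.8], [205.1, 231.7], [339.7, 288.6]]
-0.01 [[225.9, 265.9], [289.7, 265.9], [218.6, 31.6], [297.6, 31.6], [221.9, 238.6], [202.4, 238.6], [343.4, 297.1]]
0.01 [[229.1, 249.1], [286.4, 249.1], [223.4, 40.2], [292.6, 40.2], [225.2, 225.6], [207.5, 225.6], [336.3, 280.8]]
0.02 [[230.4, 241.9], [285.0, 241.9], [225.3, 43.7], [290.5, 43.8], [226.6, 220.0], [209.8, 219.9], [333.2, 273.6]]
```

View pics/s3.png

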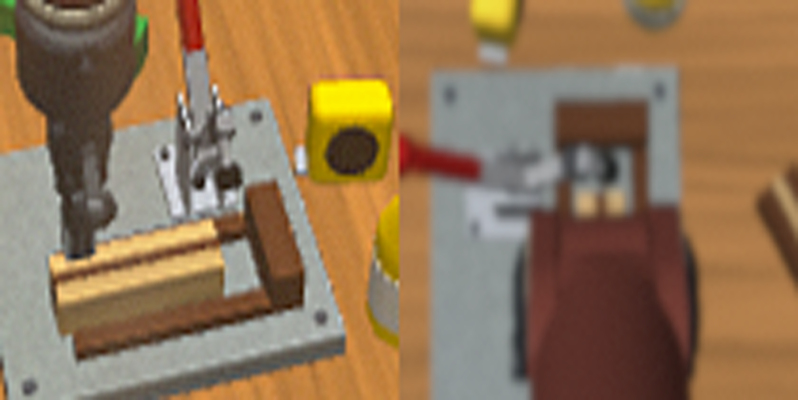

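The wrist overlay agrees with the reported pose, with no offset in z. But the fingertip seen in the side view is at about z 55–58 mm, roughly 20 mm above the reported TCP, so the fingers passed over the blank. I'll back off and come down lower under force guard.

Request:
arm_command:
  targets:
    - [[0, 0, -4], 0]
    - [[-5, 0, -5], 0]
    - [[-13, 0, -5], 0]
    - [[-22, 0, -5], 0]
    - [[-31, 0, -5], 0]
    - [[-40, 0, -5], 0]
    - [[-46, 0, -5], 0]
    - [[-48, 0, 0], 0]
    - [[-48, 0, 5], 0]
    - [[-48, 0, 9], 0]
    - [[-48, 0, 12], 0]
    - [[-48, 0, 12], 0]

```text
t: 6.95
eef_pos: [0.4799, -0.0496, 0.0219]
ee_rot: [-180.0, 0.1, 0.6]
force: [-0.2, 0.3, -0.1]
width: -0.001
grip_force: 0.0
```

Request:
arm_command:
  targets:
    - [[0, 0, 2], 0]
    - [[0, 0, 4], 0]
    - [[0, 0, 5], 0]
    - [[0, 0, 5], 0]

```text
t: 7.35
eef_pos: [0.4799, -0.0497, 0.0174]
ee_rot: [-180.0, 0.0, 0.6]
force: [-0.7, -0.0, -0.2]
width: 0.002
grip_force: 0.0
```

Run:
```python
from workcell import viewer,status
import cv2,numpy as np
print(status.observe()["force"])
c=viewer.read_camera("side"); im=np.array(c["image"])[170:250,210:315]
cv2.imwrite("pics/s4.png",cv2.resize(im,None,fx=7,fy=7,interpolation=cv2.INTER_CUBIC))
e=np.array(status.observe()["eef_pos"]);print(e)
q=cv2.projectPoints(np.array([e,e+[0,0,.02]]),c["rvec"],c["tvec"],c["mtx"],c["distortion"])[0][:,0];print((q-[210,170]+.5)*7)
```

```text
[-0.71881878 -0.0442918  -0.20987102]
[ 0.47995124 -0.04967943  0.01751297]
[[ 59.34502526 414.26017568]
 [ 57.18984697 379.57523486]]
```

View pics/s4.png

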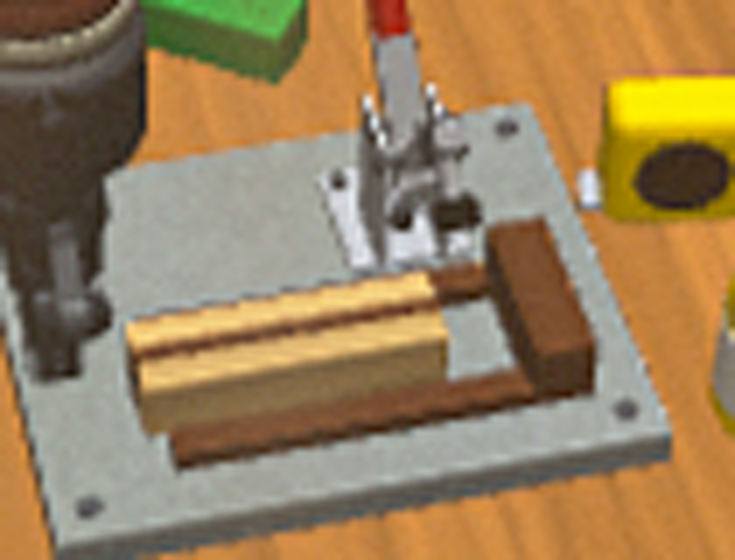

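The side view confirms that the real tips sit 20 mm behind the reported TCP: the tip is seen at (57,380), which matches TCP+20 mm. I'll go 4 mm lower and push.

Request:
arm_command:
  targets:
    - [[0, 0, 2], 0]
    - [[0, 0, 4], 0]
    - [[3, 0, 4], 0]
    - [[7, 0, 4], 0]
    - [[11, 0, 4], 0]
    - [[15, 0, 4], 0]
    - [[19, 0, 4], 0]
    - [[23, 0, 4], 0]
    - [[27, 0, 4], 0]
    - [[31, 0, 4], 0]
    - [[34, 0, 4], 0]
    - [[37, 0, 4], 0]
    - [[39, 0, 4], 0]
    - [[40, 0, 4], 0]
    - [[40, 0, 4], 0]

```text
t: 8.9
eef_pos: [0.5203, -0.0493, 0.0136]
ee_rot: [-180.0, -0.0, 0.6]
force: [-0.2, -0.1, -0.6]
width: 0.001
grip_force: 0.0
```

Request:
arm_command:
  targets:
    - [[1, 0, 0], 0]
    - [[2, 0, 0], 0]
    - [[3, 0, 0], 0]
    - [[4, 0, 0], 0]
    - [[5, 0, 0], 0]

```text
t: 9.4
eef_pos: [0.525, -0.0492, 0.0135]
ee_rot: [-180.0, 0.0, 0.6]
force: [-1.5, 0.6, 0.4]
width: -0.002
grip_force: 0.4
```

Request:
arm_command:
  targets:
    - [[1, 0, 0], 0]
    - [[2, 0, 0], 0]
    - [[2, 0, 0], 0]

```text
t: 9.7
eef_pos: [0.5268, -0.0492, 0.0135]
ee_rot: [-180.0, 0.0, 0.6]
force: [-0.3, -0.1, 1.0]
width: 0.0
grip_force: 0.6
```

Request:
arm_command:
  targets:
    - [[1, 0, 0], 0]
    - [[2, 0, 0], 0]
    - [[2, 0, 0], 0]

```text
t: 10.0
eef_pos: [0.5268, -0.0492, 0.0133]
ee_rot: [-180.0, 0.3, 0.6]
force: [-5.0, 0.6, 3.2]
width: -0.001
grip_force: 2.5
```

Request:
arm_command:
  targets:
    - [[1, 0, 0], 0]
    - [[1.5, 0, 0], 0]
    - [[1.5, 0, 0], 0]

```text
t: 10.3
eef_pos: [0.5267, -0.0493, 0.0132]
ee_rot: [180.0, 0.4, 0.6]
force: [-7.7, 0.2, 5.6]
width: 0.0
grip_force: 3.5
```

Run:
```python
from workcell import viewer,status
import cv2,numpy as np
print(status.observe()["force"])
c=viewer.read_camera("side"); a=np.array(c["image"])[170:250,210:315]
c=viewer.read_camera("wrist"); b=np.array(c["image"])
cv2.imwrite("pics/s5.png",np.hstack([cv2.resize(a,(394,300),interpolation=cv2.INTER_CUBIC),cv2.resize(b,(400,300))]))
```

```text
[-7.65996504  0.16175578  5.56037707]
```

View pics/s5.png

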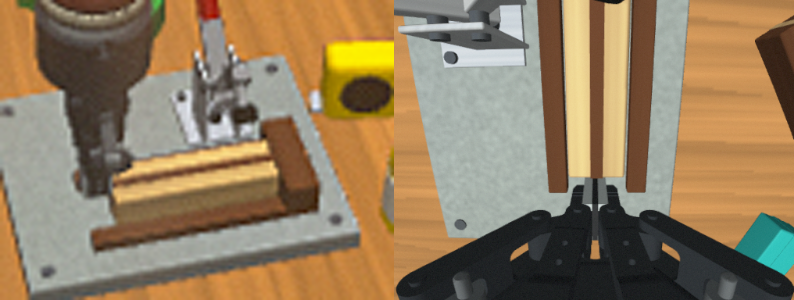

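The blank is home: its far end is flush with the stop in the side crop at (275,160), and resistance held at 7.7 N with no further travel. I'll back off, rise, and go round to the ball's +y side.

Request:
arm_command:
  targets:
    - [[-3, 0, 0], 0]
    - [[-8, 0, 0], 0]
    - [[-16, 0, 0], 0]
    - [[-24, 0, -4], 0]
    - [[-30, 0, -15], 0]
    - [[-30, 0, -35], 0]
    - [[-30, 0, -65], 0]
    - [[-30, 0, -95], 0]
    - [[-30, 0, -125], 0]
    - [[-30, 0, -155], 0]
    - [[-30, 0, -185], 0]
    - [[-30, 0, -205], 0]
    - [[-30, 0, -215], 0]
    - [[-30, 0, -217], 0]
    - [[-30, 0, -217], 0]

```text
t: 11.9
eef_pos: [0.4999, -0.0495, 0.2302]
ee_rot: [-180.0, 0.0, 0.6]
force: [-0.3, 0.1, 0.1]
width: -0.001
grip_force: 0.0
```

Request:
arm_command:
  targets:
    - [[8, -11, 0], 0]
    - [[22, -30, 0], 0]
    - [[38, -52, 0], 0]
    - [[54, -74, 0], 0]
    - [[70, -96, 0], 0]
    - [[86, -118, 0], 0]
    - [[102, -140, 0], 0]
    - [[118, -162, 0], 0]
    - [[130, -178, 0], 0]
    - [[135, -185, 0], 0]
    - [[135, -185, 20], 0]
    - [[135, -185, 45], 0]
    - [[135, -185, 70], 0]
    - [[135, -185, 90], 0]
    - [[135, -185, 101], 0]
    - [[135, -185, 106], 0]
    - [[135, -185, 106], 0]
    - [[135, -185, 106], 0]

```text
t: 13.7
eef_pos: [0.6343, 0.1371, 0.1255]
ee_rot: [-180.0, -0.1, 0.6]
force: [1.1, -0.2, 0.2]
width: 0.003
grip_force: 0.0
```

Request:
arm_command:
  targets:
    - [[0, 5, 0], 0]
    - [[0, 11, 0], 0]
    - [[0, 17, 0], 0]
    - [[0, 21, 0], 0]
    - [[0, 25, -1], 0]
    - [[0, 29, -4], 0]
    - [[0, 33, -8], 0]
    - [[0, 37, -11], 0]
    - [[0, 40, -13], 0]

```text
t: 14.6
eef_pos: [0.6343, 0.0965, 0.1381]
ee_rot: [-180.0, -0.0, 0.6]
force: [-0.0, -0.1, -0.7]
width: 0.006
grip_force: 0.0
```

No force where contact was expected, so I'll locate the ball numerically from both cameras.

```bash
cat > ball.py <<'E'
from workcell import viewer,status
import cv2,numpy as np
s=status.observe(); e=np.array(s["eef_pos"]); print(e,s["force"])
p=np.load("p.npy"); from fit import W
for n in("side","top"):
    c=viewer.read_camera(n); im=np.array(c["image"]); h=cv2.cvtColor(im,cv2.COLOR_BGR2HSV)
    m=((h[...,0]<5)|(h[...,0]>174))&(h[...,1]>190)&(h[...,2]>90)
    box=np.zeros(m.shape,bool); box[100:230,190:300]=1; m&=box
    v,u=np.nonzero(m); f=lambda P:cv2.projectPoints(np.array(P,float),c["rvec"],c["tvec"],c["mtx"],c["distortion"])[0][:,0].round(1).tolist()
    print(n,len(u),[u.min(),u.max(),v.min(),v.max()] if len(u) else 0, "top5rows u",u[v<v.min()+5].mean() if len(u) else 0,"tip",f([e+[0,0,.02]]),"ball o/u/l",f(W(p,np.array([[35,138,150],[35,66,180],[35,46,178.],[35,66,80]]))))
    cv2.imwrite(f"pics/b_{n}_{s['t']:.1f}.png",im)
E
python3 ball.py
python3 - <<'E'
import cv2,numpy as np
for n in("side","top"):
    im=cv2.imread(f"pics/{n}0.png");h=cv2.cvtColor(im,cv2.COLOR_BGR2HSV)
    m=((h[...,0]<5)|(h[...,0]>174))&(h[...,1]>190)&(h[...,2]>90);m[:100]=0;m[230:]=0;m[:,:190]=0;m[:,300:]=0
    v,u=np.nonzero(m);print(n,len(u),u.min(),u.max(),v.min(),v.max())
E
```

```text
[0.63426889 0.09650269 0.13812807] [-5.40218399e-04 -1.38631057e-01 -7.25482048e-01]
side 38 [np.int64(261), np.int64(267), np.int64(148), np.int64(174)] top5rows u 263.0 tip [[262.3, 146.3]] ball o/u/l [[262.1, 150.4], [269.5, 158.5], [271.6, 164.1], [268.0, 186.4]]
top 43 [np.int64(209), np.int64(224), np.int64(180), np.int64(184)] top5rows u 215.30232558139534 tip [[201.5, 179.6]] ball o/u/l [[204.8, 181.0], [232.2, 178.4], [240.2, 178.5], [234.1, 185.4]]
side 26 262 267 148 174
top 84 201 224 178 184
```

The handle is still open, so the tip slid over the ball: the true tip offset is nearer 25 mm. I'll back off, go lower and retry.

Request:
arm_command:
  targets:
    - [[0, 0, -4], 0]
    - [[0, -5, -5], 0]
    - [[0, -12, -5], 0]
    - [[0, -20, -5], 0]
    - [[0, -28, -5], 0]
    - [[0, -36, -4], 0]
    - [[0, -40, 0], 0]
    - [[0, -40, 8], 0]
    - [[0, -40, 17], 0]
    - [[0, -40, 24], 0]
    - [[0, -40, 28], 0]
    - [[0, -40, 28], 0]

```text
t: 15.9
eef_pos: [0.633, 0.1363, 0.1085]
ee_rot: [180.0, 0.1, 0.6]
force: [0.5, -1.0, 0.0]
width: -0.002
grip_force: 0.0
```

Request:
arm_command:
  targets:
    - [[0, 5, 0], 0]
    - [[0, 11, 0], 0]
    - [[0, 17, 0], 0]
    - [[0, 21, 0], 0]
    - [[0, 25, 0], 0]
    - [[0, 28, 0], 0]
    - [[0, 30, -1], 0]

```text
t: 16.6
eef_pos: [0.6341, 0.1129, 0.1111]
ee_rot: [-179.5, -0.1, 0.8]
force: [1.0, 7.6, -0.1]
width: 0.001
grip_force: 3.9
```

Contact now, at 7.6 N. Continuing the push along the arc.

Request:
arm_command:
  targets:
    - [[0, 4, -3], 0]
    - [[0, 8, -7], 0]
    - [[0, 12, -10], 0]
    - [[0, 16, -13], 0]
    - [[0, 20, -15], 0]
    - [[0, 24, -17], 0]
    - [[0, 28, -19], 0]
    - [[0, 32, -21], 0]

```text
t: 17.4
eef_pos: [0.635, 0.0835, 0.1343]
ee_rot: [-179.4, -0.2, 0.9]
force: [-1.0, 8.7, 7.9]
width: 0.002
grip_force: 5.3
```

Request:
arm_command:
  targets:
    - [[0, 4, -4], 0]
    - [[0, 8, -6], 0]
    - [[0, 12, -8], 0]
    - [[0, 16, -9], 0]
    - [[0, 20, -10], 0]
    - [[0, 24, -11], 0]

```text
t: 18.0
eef_pos: [0.6358, 0.0537, 0.1447]
ee_rot: [-179.8, -0.2, 0.7]
force: [0.7, 3.5, 3.6]
width: -0.002
grip_force: 1.8
```

Request:
arm_command:
  targets:
    - [[0, 4, -1], 0]
    - [[0, 8, -2], 0]
    - [[0, 12, -2], 0]
    - [[0, 16, -2], 0]
    - [[0, 20, -2], 0]
    - [[0, 22, -2], 0]
    - [[0, 22, -2], 0]
    - [[0, 22, -2], 0]

```text
t: 18.8
eef_pos: [0.6346, 0.0291, 0.1445]
ee_rot: [-180.0, 0.0, 0.6]
force: [-0.3, 0.8, -0.2]
width: 0.0
grip_force: 0.0
```

```bash
python3 ball.py
```

```text
[0.63463573 0.02906211 0.14448593] [-0.32606138  0.76120732 -0.20703554]
side 24 [np.int64(268), np.int64(275), np.int64(161), np.int64(177)] top5rows u 271.63157894736844 tip [[268.7, 160.1]] ball o/u/l [[262.1, 150.4], [269.5, 158.5], [271.6, 164.1], [268.0, 186.4]]
top 0 0 top5rows u 0 tip [[227.8, 179.0]] ball o/u/l [[204.8, 181.0], [232.2, 178.4], [240.2, 178.5], [234.1, 185.4]]
```

The force has gone and the ball is seen at its locked position. Retreating sideways, up and away.

Request:
arm_command:
  targets:
    - [[0, -5, 0], 0]
    - [[0, -15, 0], 0]
    - [[0, -30, 0], 0]
    - [[0, -45, 0], 0]
    - [[0, -60, 0], 0]
    - [[0, -75, -10], 0]
    - [[0, -90, -30], 0]
    - [[0, -105, -55], 0]
    - [[-20, -130, -80], 0]
    - [[-45, -155, -100], 0]
    - [[-75, -180, -110], 0]
    - [[-100, -205, -115], 0]
    - [[-115, -220, -115], 0]
    - [[-120, -230, -115], 0]
    - [[-120, -230, -115], 0]
    - [[-120, -230, -115], 0]

```text
t: 20.5
eef_pos: [0.5134, 0.2567, 0.2595]
ee_rot: [179.9, -0.0, 0.5]
force: [-0.6, -0.7, 0.4]
width: 0.01
grip_force: 0.0
```

```bash
python3 ball.py
python3 - <<'E'
import cv2,numpy as np,glob
from fit import W,C
p=np.load("p.npy")
# pale-wood and bumper extents along the channel, compared with predictions (side view)
f=sorted(glob.glob("pics/b_side_*.png"),key=lambda s:float(s[12:-4]))[-1]
for n,g in(("side",f),("top",f.replace("side","top"))):
    im=cv2.imread(g); h=cv2.cvtColor(im,cv2.COLOR_BGR2HSV)
    pr=lambda P:cv2.projectPoints(W(p,np.array(P,float)),C[n]["rvec"],C[n]["tvec"],C[n]["mtx"],C[n]["distortion"])[0][:,0]
    for y in(12,-12):
        xs=np.arange(-100,75,3.); q=pr([[x,y,46] for x in xs]).round().astype(int)
        print(n,y,[(int(x),*map(int,h[v,u])) for x,(u,v) in zip(xs,q) if x<-45 or x>40])
    d=cv2.absdiff(im,cv2.imread(f"pics/{n}0.png")).max(2)>60
    k,_,st,ce=cv2.connectedComponentsWithStats(d.astype(np.uint8)); print(n,[(s[:5].tolist()) for s in st[1:] if s[4]>12])
E
```

```text
[0.51338509 0.25671827 0.25952782] [-0.55444636 -0.68000495  0.44230746]
side 25 [np.int64(268), np.int64(275), np.int64(161), np.int64(169)] top5rows u 271.7 tip [[207.0, 81.9]] ball o/u/l [[262.1, 150.4], [269.5, 158.5], [271.6, 164.1], [268.0, 186.4]]
top 37 [np.int64(236), np.int64(243), np.int64(175), np.int64(183)] top5rows u 240.0 tip [[121.8, 222.9]] ball o/u/l [[204.8, 181.0], [232.2, 178.4], [240.2, 178.5], [234.1, 185.4]]
side 12 [(-100, 40, 10, 156), (-97, 45, 16, 159), (-94, 47, 14, 162), (-91, 43, 11, 160), (-88, 45, 12, 166), (-85, 23, 9, 112), (-82, 11, 152, 111), (-79, 11, 161, 111), (-76, 11, 145, 111), (-73, 13, 157, 114), (-70, 12, 137, 117), (-67, 12, 182, 108), (-64, 12, 160, 105), (-61, 18, 142, 147), (-58, 18, 128, 238), (-55, 19, 127, 221), (-52, 18, 129, 212), (-49, 18, 134, 212), (-46, 18, 134, 217), (41, 18, 30, 101), (44, 150, 2, 140), (47, 111, 24, 148), (50, 17, 130, 222), (53, 19, 142, 226), (56, 19, 129, 250), (59, 15, 145, 100), (62, 11, 148, 102), (65, 13, 161, 108), (68, 14, 165, 116), (71, 11, 146, 119), (74, 14, 154, 114)]
side -12 [(-100, 42, 16
[... 1792 characters left out ...]
1, 19, 36, 133), (-58, 18, 87, 155), (-55, 18, 103, 181), (-52, 18, 105, 192), (-49, 18, 103, 193), (-46, 18, 104, 194), (41, 107, 14, 161), (44, 120, 5, 163), (47, 16, 26, 169), (50, 17, 67, 179), (53, 18, 95, 187), (56, 18, 104, 186), (59, 17, 110, 169), (62, 16, 117, 135), (65, 14, 135, 104), (68, 12, 150, 92), (71, 11, 155, 92), (74, 12, 152, 94)]
top [[50, 168, 99, 216, 7426], [235, 174, 10, 11, 65], [201, 178, 29, 9, 152], [253, 178, 5, 4, 15], [259, 178, 5, 8, 32], [245, 183, 10, 5, 32], [33, 187, 7, 5, 18], [24, 191, 5, 11, 39], [14, 196, 10, 15, 104], [24, 206, 26, 39, 178], [254, 221, 2, 8, 14], [257, 222, 4, 9, 32], [63, 334, 10, 5, 28], [65, 341, 5, 3, 13], [497, 378, 15, 6, 60]]
```

Blank spans −60..+60 with no gap at the stop, the ball is at its locked spot in both cameras, and nothing else moved. Handing in.

```bash
python3 -c "
from workcell import r
print(r.hand_in())"
```

```text
the job is handed in; nothing more can be done
None
```

I pushed the blank home against the end stop, pushed the clamp handle past its dead point into lock, left the other objects where they were, moved the hand clear, and handed the job in at about 20.6 s; the hand-in returned no verdict.

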